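# Find the thread comb that fits the clamped lead screw

### The arm

A 7-joint arm with a two-finger parallel gripper is mounted at the origin on the work surface. World frame = base frame: x ahead of the robot, y to its left, z up, the work surface at z = 0. Lengths are in m, angles in degrees, forces in N, time in s.
With the tool pointing down it reaches from about 0.425 to 0.875 m from the base axis. Payload 4.7 kg.
Tool frame: the origin (TCP) lies between the finger pads; the fingertips stand 8 mm ahead of it and the grasp point (between the pads) lies 11 mm behind it (env.tip_extent is the distance from the TCP to the fingertips, in m); z points along the fingers, y is the line along which they close (so a half turn about z gives the same grasp; the last joint's range is limited). The gripper opens to 87 mm and grips with 3 to 60 N. Pads are 19 mm wide; open, the fingers measure 117 mm over their backs; the gripper's body (75 mm by 190 mm) begins 51 mm behind the grasp point.
Start: joints at [66.583, 18.392, -4.016, 83.108, 1.295, 78.541, -3.26], TCP at [0.267, -0.593, 0.231] pointing down, gripper open.
Joint ranges: [-163.93, 163.93], [-17.29, 119.83], [-79.2, 71.16], [3.27, 140.29], [-89.18, 269.18], [5.43, 117.66], [-154.24, 154.24]. Speed limits (degrees/s): [147.25, 147.25, 180, 180, 180, 180, 180].

### API

Orientations are given as [roll, pitch, yaw] about the fixed x, y, z axes, in that order (R = Rz(yaw) Ry(pitch) Rx(roll)).
In Python, from cell import sensors, vision, workorder, env gives the robot as it stands.
- The arm moves only by the tool drive_tool, never from a script. Its argument "moves" is a list of rows, each an object of numbers: "x", "y", "z": the shift along the tool's x, y, z in mm; "rx", "ry", "rz": the turn, a rotation vector about the tool's x, y, z in rad; "fingers": the closure, from -1 (fully open) to 1 (shut). In form: [{"x": .., "y": .., "z": .., "rx": .., "ry": .., "rz": .., "fingers": ..}, ...]. A call has 1 to 20 rows; each row is the pose to reach, as a shift and turn from the pose commanded when the call began, along the tool's axes at that moment; what a row does not reach only later rows make up. A row lasts 1/8 s, in which the tool goes at most 62.5 mm and 10.7 degrees, less where a joint would pass 70% of its speed; a pose out of reach is approached as far as the arm can. A call with a gripper value outside its range is refused whole. The fingers move at their own pace and stop on an object; "force" is the grip in N (left out, the last holds). Time passes only in rows, so rows that repeat a pose let the fingers close. It gives the time, the measured TCP pose, the force, the opening and the grip force at its end, in the units of the state.
- sensors.get_obs(): the state, without advancing time (a new reading comes with each control period).
- vision.read_camera(name): name is "scene" or "top" or "wrist"; returns a dict with "image" (480x640x3 uint8, red, green, blue), "fx", "fy", "cx", "cy" (pixels), "k1" (the pictures are not rectified: a ray, as slopes to the right and down, at radius r is drawn at 1 + k1 r^2 times it, then the intrinsics apply), "R" (3x3) and "t" (3): a world point X has camera coordinates R X + t. Camera axes: x right, y down, z forward; pixel columns grow to the right and rows downward; lengths in m; the calibration is good to about 2 mm. A picture is of the moment at which its call begins. There is no depth.
- workorder.sign_off(): hands the job in; it is judged then, once.
The state is a dict: "time_s": time; "qpos": joint angles; "joint_velocities": joint speeds; "effort": joint torques, N m; "tool_pos": TCP position; "tool_rot": TCP orientation; "force": force on the tool from outside, world axes, zero at the start; "wrist_torque": the same for the moment, N m; "grip_width": finger opening in m; "grasp_force": force on a finger pad.
Only numpy, scipy, OpenCV 4.12 (cv2) and the standard library are available. Lean on these libraries where they do the work, as an engineer would, in place of code of your own. Each camera call takes 0.05 s, during which the arm holds its last target. There are 200 camera calls.

### The job

By trying them gently (never more than 15 N on the thread) against the robot-side flank of the threaded rod clamped in the vise, find the one thread comb whose teeth go fully home in its thread. Press that comb home and leave it there, meshed squarely with the thread and lying flat on the middle of the vise's rest plate; the two that do not fit belong flat on the plywood board, and everything else on the bench stays where it is.

Things in the scene. Friction and masses are not known exactly. Their poses are not given: they have to be found in the camera images.
- vise: Green machine vise fixed on the bench, holding one rod. Origin: on the bench top, straight below the rod's axis, level with the middle of the rest plate. Its y runs along the rod (axis 54 mm up), its +x away from the robot. Jaws, 85 mm high, at y = 65 to 165 mm; screw and bar handle in front of them to x = -200 mm. Rigid.
- rest_centre (a point): Middle of the top of the level steel rest plate in front of the rod (vise frame x = -65, y = 0, 50 mm above the bench); the plate spans x = -100 to -30, y = -50 to 50 mm. A comb meshes as well with its underside held up to 4 mm above the plate, and can then be lowered onto it.
- crest (a point): On the robot-side crest line of the clamped rod (vise frame x = -25, y = 0, 54 mm up). The free threaded end spans y = -55 to 60 mm. A comb that does not mesh stops with its tooth tips at x = -25 mm, a fully seated one at x = -20 mm; 3 to 8 N is enough to seat it.
- board: Plywood board 150 x 290 x 6 mm (x, y, z) fixed on the bench at the robot's right. Origin: middle of its underside, top 6 mm above the bench. The combs start on it side by side along its y, about 90 mm apart, teeth about along its +x.
- rod_a: One of three steel lead screws, 50 mm across, 220 mm long: pitch 8, 10 or 12 mm (which is not told), thread 5 mm deep, flanks 15 deg off square. Origin: mid-length on the axis; y along it. One is clamped in the vise, axis along the vise's y at its x = 0, origin at its y = 49 to 61 mm; the others lie in a cradle beyond. Where its grooves lie is not told. Fixed.
- rod_b: One of three steel lead screws, 50 mm across, 220 mm long: pitch 8, 10 or 12 mm (which is not told), thread 5 mm deep, flanks 15 deg off square. Origin: mid-length on the axis; y along it. One is clamped in the vise, axis along the vise's y at its x = 0, origin at its y = 49 to 61 mm; the others lie in a cradle beyond. Where its grooves lie is not told. Fixed.
- rod_c: One of three steel lead screws, 50 mm across, 220 mm long: pitch 8, 10 or 12 mm (which is not told), thread 5 mm deep, flanks 15 deg off square. Origin: mid-length on the axis; y along it. One is clamped in the vise, axis along the vise's y at its x = 0, origin at its y = 49 to 61 mm; the others lie in a cradle beyond. Where its grooves lie is not told. Fixed.
- comb_p: Loose flat thread comb. Pitch 8, 10 or 12 mm (7, 5, 5 teeth; which is not told). Origin: underside of the black handle's middle; x to the teeth, z up. Handle 50 x 24 x 14 mm high about it; steel plate 58 wide, 6 thick, x = 23 to 55 mm; teeth 5 mm long to x = 60, one at y = 0, 1.5 mm side play in their own thread. 80 to 170 g. Starts flat on the board.
- comb_p_tip (a point): Tip of the middle tooth of comb_p, 60 mm ahead of its origin and 3 mm above its underside.
- comb_q: Loose flat thread comb. Pitch 8, 10 or 12 mm (7, 5, 5 teeth; which is not told). Origin: underside of the black handle's middle; x to the teeth, z up. Handle 50 x 24 x 14 mm high about it; steel plate 58 wide, 6 thick, x = 23 to 55 mm; teeth 5 mm long to x = 60, one at y = 0, 1.5 mm side play in their own thread. 80 to 170 g. Starts flat on the board.
- comb_q_tip (a point): Tip of the middle tooth of comb_q, 60 mm ahead of its origin and 3 mm above its underside.
- comb_r: Loose flat thread comb. Pitch 8, 10 or 12 mm (7, 5, 5 teeth; which is not told). Origin: underside of the black handle's middle; x to the teeth, z up. Handle 50 x 24 x 14 mm high about it; steel plate 58 wide, 6 thick, x = 23 to 55 mm; teeth 5 mm long to x = 60, one at y = 0, 1.5 mm side play in their own thread. 80 to 170 g. Starts flat on the board.
- comb_r_tip (a point): Tip of the middle tooth of comb_r, 60 mm ahead of its origin and 3 mm above its underside.
- hammer: Hammer lying on the bench. Bystander, to be left alone.
- big_nut: Steel collar nut, 52 mm across, 20 mm high. Bystander, to be left alone.
- oil_can: Grey bottle, 60 mm across, 150 mm high. Bystander, to be left alone.
- wire_brush: Brush lying on the bench. Bystander, to be left alone.
- grinding_disc: Flat grinding disc, 116 mm across, 6 mm thick. Bystander, to be left alone.
- bar_offcut: Upright steel bar end, 32 mm across, 45 mm high. Bystander, to be left alone.

How it is judged:
By the outcome, as a careful person would: the job done as asked, in the order asked, and still so for the second after the job is handed in, with the robot touching nothing.
It also fails if it takes over 72 s, if anything falls off the work surface, if the arm or the gripper's body presses on something with over 40 N, if the wrist force passes 120 N, or if a joint passes its speed limit or range.

## Working session

There is one attempt and no reset: what is moved stays moved. The work goes in short steps, Python scripts to look and compute and a tool call to move; the robot and the scene stay as the last step left them, time stands still between calls to the robot, and variables do not carry over. Pictures are saved under pics/ and viewed, at most 10 in all, crops included, and the job is handed in when it is done.

Besides the shell and the picture viewer there is one more tool, called after ">>>" in YAML: its name, and indented under it one key for each argument. drive_tool: Moves the arm, as the interface text tells. Its arguments: {"type":"object","properties":{"moves":{"type":"array"},"force":{"type":"number"}},"required":["moves"]}

```bash
ls; mkdir -p pics
cat > h.py <<'E'
import numpy as np, cv2
from cell import sensors, vision, workorder, env
def cam(n):
    c=vision.read_camera(n); return c
def save(c,n): cv2.imwrite('pics/'+n,c['image'][:,:,::-1])
def ray(c,u,v):
    d=np.array([(u-c['cx'])/c['fx'],(v-c['cy'])/c['fy']]); s=d.copy()
    for _ in range(20): s=d/(1+c['k1']*(s@s))
    R=np.array(c['R']);t=np.array(c['t'])
    return -R.T@t, R.T@np.array([s[0],s[1],1])
def onz(c,u,v,z):
    o,d=ray(c,u,v); return o+d*(z-o[2])/d[2]
def proj(c,X):
    p=np.array(c['R'])@np.array(X)+np.array(c['t']); s=p[:2]/p[2]; s=s*(1+c['k1']*(s@s))
    return np.array([c['fx']*s[0]+c['cx'],c['fy']*s[1]+c['cy']])
E
python3 - <<'E'
from h import *
o=sensors.get_obs(); print(o)
for n in ('top','scene','wrist'):
    c=cam(n); save(c,n+'0.png'); print(n,c['fx'],c['k1'],(-np.array(c['R']).T@c['t']).round(3))
E
```

```text
pics
{'time_s': 0.0, 'qpos': array([66.58435422, 18.43912109, -4.01687284, 83.17707197,  1.29499046,
       78.54067184, -3.2591757 ]), 'joint_velocities': array([-0.00939088,  0.02112178,  0.01355387,  0.0236143 , -0.08250517,
       -0.01493505,  0.056685  ]), 'effort': array([ 4.92234194e-04, -4.91289997e+01, -4.03542425e-01, -3.12525916e+01,
       -6.38807681e-02,  4.39524197e-02,  1.84379073e-04]), 'tool_pos': array([ 0.26643197, -0.592276  ,  0.22944198]), 'tool_rot': array([-1.79888387e+02,  5.43425749e-03,  2.42275441e+01]), 'force': array([ 0.56127372, -0.32289595, -0.16323757]), 'wrist_torque': array([ 0.01106883, -0.0313815 , -0.03672334]), 'grasp_force': 0.0, 'grip_width': 0.08723100940023767}
top 489.70160411379914 -0.049771414612439946 [0.477 0.005 1.265]
scene 505.02722360621397 0.009786862590502196 [0.928 0.516 1.092]
wrist 407.9524449071991 -0.058703906046224705 [ 0.335 -0.562  0.383]
```

View pics/top0.png

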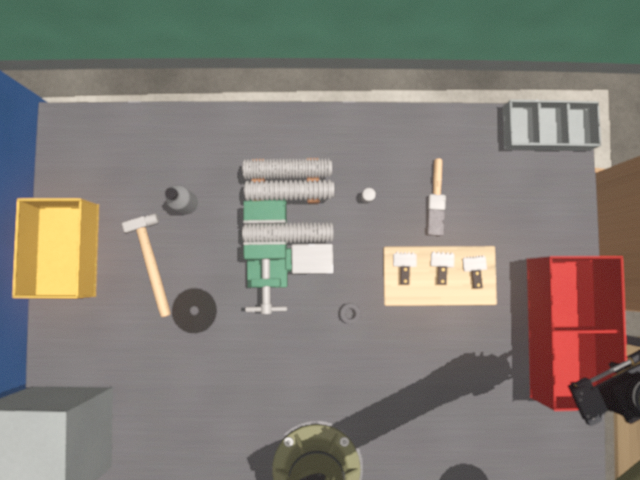

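View pics/wrist0.png

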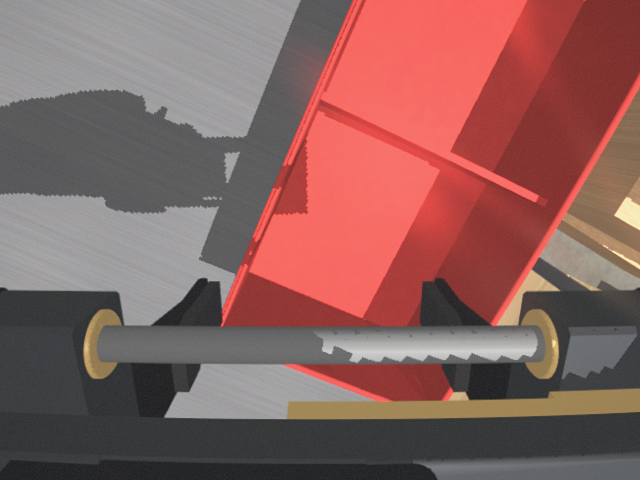

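View pics/scene0.png

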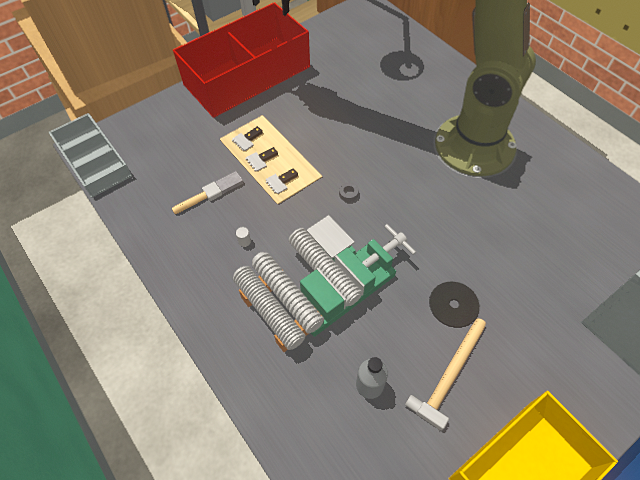

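The top view shows the combs' black handles at about (405,275), (442,275) and (477,279) px, teeth up on the board. The clamped rod is along row 233, with the rest plate at (292–333, 245–273). The wrist sees only the red bin, and the scene view shows the same layout obliquely.

```bash
cat >> h.py <<'E'
def handles(c,z=0.02,roi=None):
    im=c['image'].astype(int); m=(im.max(2)<70).astype(np.uint8)
    if roi is not None:
        k=np.zeros_like(m); k[roi[1]:roi[3],roi[0]:roi[2]]=1; m*=k
    n,l,s,ce=cv2.connectedComponentsWithStats(m); out=[]
    for i in range(1,n):
        if s[i,4]<60: continue
        v,u=np.nonzero(l==i)
        p=np.array([onz(c,a,b,z)[:2] for a,b in zip(u,v)])
        r=cv2.minAreaRect((p*1000).astype(np.float32)); out.append((p.mean(0).round(4),np.round(r,1) if 0 else r,s[i]))
    return out
E
python3 - <<'E'
from h import *
c=cam('top')
for h in handles(c,0.02,(386,248,495,303)): print(h)
im=c['image'].astype(int); hs=cv2.cvtColor(c['image'],cv2.COLOR_RGB2HSV)
# rest plate: bright grey
m=((im.min(2)>140)&(hs[...,1]<40)).astype(np.uint8); k=np.zeros_like(m);k[244:280,291:340]=1;m*=k
v,u=np.nonzero(m); p=np.array([onz(c,a,b,.05)[:2]*1000 for a,b in zip(u,v)],np.float32); print('plate',cv2.minAreaRect(p),p.mean(0))
for u,v in ((244,233),(332,233),(385,248),(495,304)): print(onz(c,u,v,.054 if v==233 else .006).round(4))
a=c['image'][195:315,235:345]; b=c['image'][195:315,380:500]
im=np.hstack([cv2.resize(x,(400,480),interpolation=cv2.INTER_CUBIC) for x in (a,b)])
cv2.imwrite('pics/crop.png',im[:,:,::-1])
E
```

```text
plate ((526.6701049804688, 10.65127182006836), (72.02738189697266, 106.78060913085938), 0.08434703201055527) [526.66315   10.715542]
[0.5895 0.1807 0.054 ]
[ 0.5899 -0.0378  0.054 ]
[ 0.5557 -0.1763  0.006 ]
[ 0.4111 -0.4605  0.006 ]
```

View pics/crop.png

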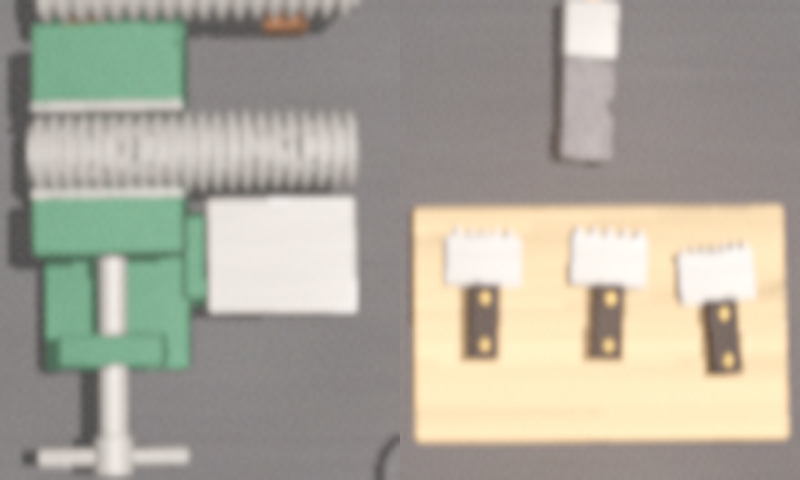

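The crop shows rod grooves along the clamped screw and 3 combs. The right comb has the finest teeth.

```bash
sed -i 's/max(2)<70/max(2)<110/;s/<60: cont/<40: cont/' h.py
python3 - <<'E'
from h import *
c=cam('top')
for h in handles(c,0.02,(386,248,495,303)): print(h)
g=cv2.cvtColor(c['image'],cv2.COLOR_RGB2GRAY).astype(float)
Y=np.arange(-0.03,0.17,0.0005)
for zz,x in ((.079,.590),(.076,.58),(.076,.60)):
    s=np.array([cv2.remap(g.astype(np.float32),*[np.float32([[q]]) for q in proj(c,(x,y,zz))],cv2.INTER_CUBIC)[0,0] for y in Y])
    s=s-np.polyval(np.polyfit(Y,s,5),Y); s*=np.hanning(len(s))
    pw=[abs((s*np.exp(2j*np.pi*Y/p)).sum()) for p in np.arange(.006,.016,.0005)]; print(np.round(pw))
E
```

```text
[ 22.   6.  43.  22.  61.  76. 131. 181. 357. 138. 105. 143. 268. 209.
 129. 193. 175. 105.  57.  36.]
[ 16.   5.  16.  31.  77.  86. 121. 288. 538. 305.  31.  73. 102.  60.
  43.  86.  79.  47.  32.  46.]
[  8.   9.   9.  25.  33.  21. 149. 158. 373. 196.  35.  61.  97. 140.
  82.  53. 156. 188. 172. 146.]
```

Run:
```python
from h import *
c=cam('top'); b=c['image'][245:310,380:500]
print(b[30,15:35].tolist()); m=b.max(2)<120; print(m.sum()); print(cv2.connectedComponentsWithStats(m.astype(np.uint8))[2])
print(sensors.get_obs()['time_s'])
```

```text
[[255, 237, 195], [255, 233, 191], [247, 218, 175], [210, 182, 143], [169, 143, 111], [131, 109, 87], [112, 96, 85], [118, 104, 97], [120, 104, 98], [120, 103, 96], [124, 109, 101], [125, 110, 103], [126, 111, 102], [142, 122, 107], [189, 162, 131], [235, 206, 166], [255, 230, 189], [255, 236, 194], [255, 237, 195], [255, 236, 194]]
55
[[   0    0  120   65 7745]
 [  21   23    3   15   25]
 [  92   27    4   16   30]]
0.3
```

```bash
sed -i 's/max(2)<110/max(2)<160/' h.py
python3 - <<'E'
from h import *
c=cam('top')
for h in handles(c,0.02,(388,250,493,301)): print(h[0],h[1],h[2])
for u,v in ((404,259),(442,259),(476,263)): print(onz(c,u,v,.009).round(4))
E
```

```text
[ 0.487  -0.2208] ((487.2344055175781, -222.26988220214844), (20.491172790527344, 43.27919387817383), 89.36309814453125) [400 266   9  18 115]
[ 0.4851 -0.3157] ((485.880615234375, -317.2123718261719), (20.61189842224121, 40.91230773925781), 89.05928802490234) [437 267   9  17 112]
[ 0.4759 -0.4063] ((476.2580261230469, -407.2783508300781), (43.6041259765625, 24.05643081665039), 4.530463218688965) [471 270  11  18 130]
[ 0.5272 -0.2247  0.009 ]
[ 0.5272 -0.3234  0.009 ]
[ 0.5169 -0.412   0.009 ]
```

>>> drive_tool:
  moves:
    - {"x": 50, "y": -35, "z": 5, "rz": 0.14}
    - {"x": 100, "y": -70, "z": 10, "rz": 0.28}
    - {"x": 150, "y": -105, "z": 15, "rz": 0.423}
    - {"x": 200, "y": -140, "z": 20, "rz": 0.423}
    - {"x": 240, "y": -170, "z": 25, "rz": 0.423}
    - {"x": 263, "y": -186, "z": 29, "rz": 0.423}
    - {"x": 263, "y": -186, "z": 29, "rz": 0.423}
    - {"x": 263, "y": -186, "z": 29, "rz": 0.423}

```text
invalid input at $.moves[0]: expected keys x, y, z, rx, ry, rz, fingers
```

Run:
```python
from h import *
o=sensors.get_obs(); print(o['time_s'],o['tool_pos'],o['tool_rot'])
c=cam('wrist'); save(c,'w1.png')
```

```text
0.35 [ 0.26665437 -0.59269431  0.23033152] [-1.79980874e+02  3.35489308e-03  2.42277335e+01]
```

View pics/w1.png

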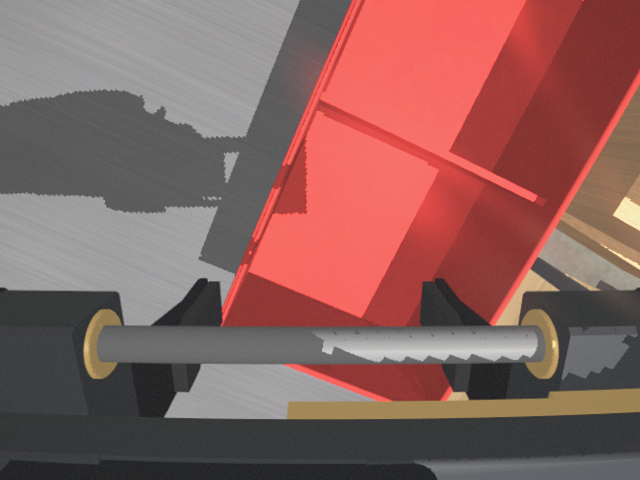

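The move was refused because every row needs all the keys, so this is still the bin view. I'll resend it with every key filled in.

>>> drive_tool:
  moves:
    - {"x": 50, "y": -35, "z": 5, "rx": 0, "ry": 0, "rz": 0.14, "fingers": -1}
    - {"x": 100, "y": -70, "z": 10, "rx": 0, "ry": 0, "rz": 0.28, "fingers": -1}
    - {"x": 150, "y": -105, "z": 15, "rx": 0, "ry": 0, "rz": 0.423, "fingers": -1}
    - {"x": 200, "y": -140, "z": 20, "rx": 0, "ry": 0, "rz": 0.423, "fingers": -1}
    - {"x": 240, "y": -170, "z": 25, "rx": 0, "ry": 0, "rz": 0.423, "fingers": -1}
    - {"x": 263, "y": -186, "z": 29, "rx": 0, "ry": 0, "rz": 0.423, "fingers": -1}
    - {"x": 263, "y": -186, "z": 29, "rx": 0, "ry": 0, "rz": 0.423, "fingers": -1}
    - {"x": 263, "y": -186, "z": 29, "rx": 0, "ry": 0, "rz": 0.423, "fingers": -1}

```text
time_s: 1.4
tool_pos: [0.4295, -0.3166, 0.2017]
tool_rot: [179.9, 0.0, -0.1]
force: [-0.8, -0.2, -0.3]
grip_width: 0.0871
grasp_force: 0.0
```

Run:
```python
from h import *
o=sensors.get_obs(); print(o['time_s'],o['tool_pos'],o['tool_rot'],o['qpos'].round(1),o['force'].round(1))
c=cam('wrist'); save(c,'w2.png'); np.save('w2.npy',c,allow_pickle=True)
```

```text
1.4 [ 0.42952944 -0.31655586  0.20173664] [ 1.79941812e+02  1.44444330e-02 -8.76771926e-02] [ 46.1   5.8 -13.4 101.6   1.5  72.7 -57.8] [-0.8 -0.2 -0.3]
```

View pics/w2.png

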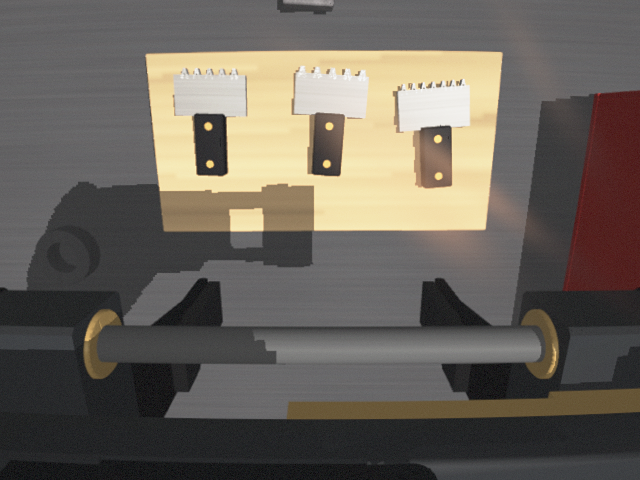

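The wrist view shows the left comb with 5 teeth at u≈183–236, which is a pitch of about 10 mm. The middle comb has 5 teeth at u≈301–361, about 12 mm, and the right one has 7 teeth, 8 mm. The rod measured 10 mm, so I'll try the left comb first. Its handle is at about (211,145).

Run:
```python
from h import *
c=np.load('w2.npy',allow_pickle=True).item()
im=c['image'].astype(int); m=(im.max(2)<70).astype(np.uint8); k=np.zeros_like(m);k[105:185,170:250]=1;m*=k
ct=max(cv2.findContours(m,cv2.RETR_EXTERNAL,cv2.CHAIN_APPROX_NONE)[0],key=cv2.contourArea)
p=np.array([onz(c,*q[0],.02)[:2]*1000 for q in ct],np.float32); print('handle',cv2.minAreaRect(p))
r=(im[...,0]>200)&(im[...,1]>150)&(im[...,2]<120); 
for (u,v) in ((208,127),(210,164)):
    w=im[v-6:v+7,u-6:u+7].sum(2)-150; w=w.clip(0); vv,uu=np.mgrid[v-6:v+7,u-6:u+7]; print('rivet',onz(c,(w*uu).sum()/w.sum(),(w*vv).sum()/w.sum(),.02).round(4))
hs=cv2.cvtColor(c['image'],cv2.COLOR_RGB2HSV)
m=((im.min(2)>150)&(hs[...,1]<40)).astype(np.uint8);k[:]=0;k[79:120,165:255]=1;m*=k
ct=max(cv2.findContours(m,cv2.RETR_EXTERNAL,cv2.CHAIN_APPROX_NONE)[0],key=cv2.contourArea)
p=np.array([onz(c,*q[0],.012)[:2]*1000 for q in ct],np.float32); print('plate',cv2.minAreaRect(p),ct[:,0].min(0),ct[:,0].max(0))
# teeth tips
print(im[74,175:245].sum(1))
```

```text
handle ((486.15216064453125, -228.0070343017578), (24.876365661621094, 48.0511589050293), 88.33806610107422)
rivet [ 0.5009 -0.2268  0.02  ]
rivet [ 0.4708 -0.2261  0.02  ]
plate ((522.9869384765625, -227.6154327392578), (58.263511657714844, 28.671588897705078), 89.16677856445312) [174  79] [245 116]
[604 607 616 618 610 616 642 673 629 544 599 651 586 498 578 612 612 611
 618 635 627 482 611 627 529 476 529 593 604 603 618 633 627 577 558 648
 608 483 501 596 596 586 588 607 645 632 553 597 633 531 490 571 609 603
 499 437 572 637 561 588 644 585 485 571 599 598 595 601 604 601]
```

>>> drive_tool:
  moves:
    - {"x": 20, "y": -45, "z": 30, "rx": 0, "ry": 0, "rz": 0.01, "fingers": -0.15}
    - {"x": 40, "y": -80, "z": 75, "rx": 0, "ry": 0, "rz": 0.02, "fingers": -0.15}
    - {"x": 56, "y": -90, "z": 120, "rx": 0, "ry": 0, "rz": 0.02, "fingers": -0.15}
    - {"x": 56, "y": -90, "z": 150, "rx": 0, "ry": 0, "rz": 0.02, "fingers": -0.15}
    - {"x": 56, "y": -90, "z": 150, "rx": 0, "ry": 0, "rz": 0.02, "fingers": -0.15}
    - {"x": 56, "y": -90, "z": 150, "rx": 0, "ry": 0, "rz": 0.02, "fingers": -0.15}

```text
time_s: 2.2
tool_pos: [0.4867, -0.2269, 0.0528]
tool_rot: [179.9, -0.1, -1.3]
force: [1.0, 0.0, 1.1]
grip_width: 0.0506
grasp_force: 0.0
```

>>> drive_tool:
  moves:
    - {"x": 0, "y": 0, "z": 20, "rx": 0, "ry": 0, "rz": 0, "fingers": -0.15}
    - {"x": 0, "y": 0, "z": 35, "rx": 0, "ry": 0, "rz": 0, "fingers": -0.15}
    - {"x": 0, "y": 0, "z": 35, "rx": 0, "ry": 0, "rz": 0, "fingers": -0.15}
    - {"x": 0, "y": 0, "z": 35, "rx": 0, "ry": 0, "rz": 0, "fingers": 1}
    - {"x": 0, "y": 0, "z": 35, "rx": 0, "ry": 0, "rz": 0, "fingers": 1}
    - {"x": 0, "y": 0, "z": 35, "rx": 0, "ry": 0, "rz": 0, "fingers": 1}
    - {"x": 0, "y": 0, "z": 35, "rx": 0, "ry": 0, "rz": 0, "fingers": 1}
    - {"x": 0, "y": 0, "z": 35, "rx": 0, "ry": 0, "rz": 0, "fingers": 1}
    - {"x": 0, "y": 0, "z": 35, "rx": 0, "ry": 0, "rz": 0, "fingers": 1}
  force: 25

```text
time_s: 3.32
tool_pos: [0.4865, -0.2255, 0.0169]
tool_rot: [180.0, -0.0, -1.2]
force: [-1.2, 0.3, 4.3]
grip_width: 0.024
grasp_force: 24.9
```

>>> drive_tool:
  moves:
    - {"x": 0, "y": 0, "z": -30, "rx": 0, "ry": 0, "rz": 0, "fingers": 1}
    - {"x": 0, "y": 0, "z": -80, "rx": 0, "ry": 0, "rz": 0, "fingers": 1}
    - {"x": 0, "y": -40, "z": -120, "rx": 0, "ry": 0, "rz": 0, "fingers": 1}
    - {"x": 0, "y": -90, "z": -150, "rx": 0, "ry": 0, "rz": -0.01, "fingers": 1}
    - {"x": 0, "y": -140, "z": -150, "rx": 0, "ry": 0, "rz": -0.02, "fingers": 1}
    - {"x": 0, "y": -190, "z": -150, "rx": 0, "ry": 0, "rz": -0.021, "fingers": 1}
    - {"x": 0, "y": -225, "z": -150, "rx": 0, "ry": 0, "rz": -0.021, "fingers": 1}
    - {"x": 0, "y": -236, "z": -150, "rx": 0, "ry": 0, "rz": -0.021, "fingers": 1}
    - {"x": 0, "y": -236, "z": -150, "rx": 0, "ry": 0, "rz": -0.021, "fingers": 1}
    - {"x": 0, "y": -236, "z": -150, "rx": 0, "ry": 0, "rz": -0.021, "fingers": 1}

```text
time_s: 4.58
tool_pos: [0.4909, 0.0087, 0.1662]
tool_rot: [180.0, 0.0, -0.1]
force: [0.6, -0.8, -1.6]
grip_width: 0.0237
grasp_force: 24.9
```

Run:
```python
from h import *
o=sensors.get_obs(); print(o['time_s'],o['tool_pos'],o['tool_rot'],o['force'].round(1),o['grip_width'])
c=cam('wrist'); save(c,'w3.png'); np.save('w3.npy',c,allow_pickle=True)
```

```text
4.575 [0.49089595 0.00872535 0.16621332] [ 1.79961305e+02  3.81918357e-02 -1.04889321e-01] [ 0.6 -0.8 -1.6] 0.023685905537951364
```

View pics/w3.png

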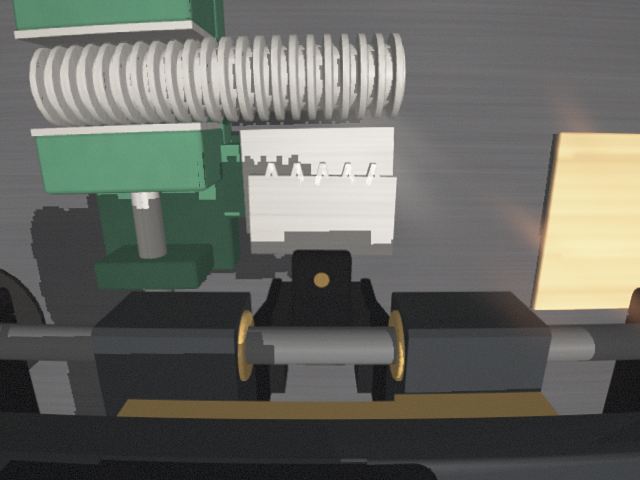

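The view shows the comb held squarely, with tooth tips at about (271…373, 164). Below it is the rest plate, with its right edge near u=393 and back edge near row 127. The rod's robot-side silhouette is at about row 120.

Run:
```python
from h import *
c=np.load('w3.npy',allow_pickle=True).item()
g=cv2.GaussianBlur(cv2.cvtColor(c['image'],cv2.COLOR_RGB2GRAY),(3,3),0).astype(float)
P=lambda u,v,z:(onz(c,u,v,z)*1000).round(1)[:2]
# plate right edge, back edge
for v in (135,145,155): 
    d=np.diff(g[v,380:405]); u=380.5+np.argmin(d); print('R',u,P(u,v,.05))
for v in (135,145,155):
    d=np.diff(g[v,230:252]); u=230.5+np.argmax(d); print('L',u,P(u,v,.05))
for u in (310,330,350,370,385):
    d=np.diff(g[120:138,u]); v=120.5+np.argmax(d); print('B',v,P(u,v,.05))
# teeth tips: bright columns rows 165-172
print('teeth',[ (v,(260+np.array([i for i in range(1,124) if g[v,260+i]>g[v,259+i] and g[v,260+i]>=g[v,261+i] and g[v,260+i]>195])).tolist()) for v in (166,169,172)])
Y=np.arange(-.045,.075,.0005)
x0=float(np.mean([P(u,127,.05)[0] for u in(330,370)]))/1000
for off in (.003,.005,.007,.009,.012):  # offset from plate back edge (vise x -30)
    s=np.array([cv2.remap(g.astype(np.float32),*[np.float32([[q]]) for q in proj(c,(x0+off,y,.054))],cv2.INTER_CUBIC)[0,0] for y in Y])
    s0=s;s=s-np.polyval(np.polyfit(Y,s,3),Y); s*=np.hanning(len(s))
    ps=np.arange(.008,.0125,.0005); f=[(s*np.exp(-2j*np.pi*Y/p)).sum() for p in ps]; f10=f[4]
    print(off,np.abs(f).round().tolist(),'bright y mod10:',round(-np.angle(f10)/2/np.pi*10%10,2), s0.mean().round())
cr=cv2.resize(c['image'][85:185,225:415],(760,400),interpolation=cv2.INTER_CUBIC); cv2.imwrite('pics/c3.png',cr[:,:,::-1])
```

```text
R 393.5 [556.8 -38.8]
R 393.5 [550.5 -39.1]
R 392.5 [544.  -38.7]
L 239.5 [557.1  60.7]
L 240.5 [550.8  60.4]
L 241.5 [544.3  60.1]
B 127.5 [561.5  15.1]
B 127.5 [561.5   2.3]
B 127.5 [561.5 -10.6]
B 126.5 [562.1 -23.4]
B 126.5 [562.1 -33.1]
teeth [(166, [270, 298, 313, 323, 329, 335, 341, 348, 359, 373]), (169, [271, 298, 313, 323, 330, 333, 348, 356, 360, 372, 378]), (172, [268, 274, 294, 298, 313, 323, 330, 335, 339, 347, 355, 359, 364, 372, 380])]
0.003 [474.0, 496.0, 235.0, 72.0, 220.0, 220.0, 160.0, 140.0, 178.0] bright y mod10: 0.89 94.0
0.005 [7.0, 109.0, 358.0, 581.0, 682.0, 614.0, 414.0, 190.0, 53.0] bright y mod10: 3.55 98.0
0.007 [27.0, 98.0, 595.0, 1275.0, 1707.0, 1629.0, 1164.0, 623.0, 236.0] bright y mod10: 3.68 111.0
0.009 [45.0, 112.0, 552.0, 1342.0, 2029.0, 2108.0, 1607.0, 915.0, 368.0] bright y mod10: 3.79 119.0
0.012 [42.0, 88.0, 72.0, 673.0, 1481.0, 1871.0, 1639.0, 1065.0, 526.0] bright y mod10: 3.59 134.0
```

View pics/c3.png

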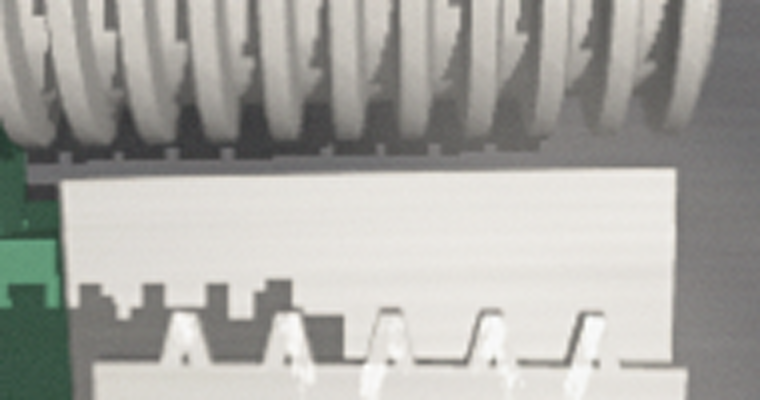

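The crop shows the crests ending at the robot side near row 119, for example at u≈311 and 328. The five tooth tips are near row 163, with the middle one at u≈322.5.

Run:
```python
from h import *
c=np.load('w3.npy',allow_pickle=True).item()
g=cv2.cvtColor(c['image'],cv2.COLOR_RGB2GRAY).astype(float)
for u in (270.5,298,322.5,347.5,372.5): print('tip',(onz(c,u,163,.158)*1000).round(1))
for q in (215,282,348,412,478,543,610,680): print('crest',(onz(c,225+q/4,118.5,.054)*1000).round(1))
```

```text
tip [550.   28.1 158. ]
tip [550.   17.3 158. ]
tip [549.9   7.6 158. ]
tip [549.9  -2.2 158. ]
tip [549.9 -12.1 158. ]
crest [567.2  34.6  54. ]
crest [567.2  24.1  54. ]
crest [567.1  13.7  54. ]
crest [567.1   3.6  54. ]
crest [567.1  -6.8  54. ]
crest [567.1 -17.   54. ]
crest [567.1 -27.6  54. ]
crest [567.1 -38.6  54. ]
```

>>> drive_tool:
  moves:
    - {"x": 0, "y": -1, "z": 40, "rx": 0, "ry": 0, "rz": 0, "fingers": 1}
    - {"x": 0, "y": -1, "z": 80, "rx": 0, "ry": 0, "rz": 0, "fingers": 1}
    - {"x": 0, "y": -1, "z": 103, "rx": 0, "ry": 0, "rz": 0, "fingers": 1}
    - {"x": 0, "y": -1, "z": 103, "rx": 0, "ry": 0, "rz": 0, "fingers": 1}
    - {"x": 7, "y": -1, "z": 103, "rx": 0, "ry": 0, "rz": 0, "fingers": 1}
    - {"x": 14, "y": -1, "z": 103, "rx": 0, "ry": 0, "rz": 0, "fingers": 1}
    - {"x": 14, "y": -1, "z": 103, "rx": 0, "ry": 0, "rz": 0, "fingers": 1}
    - {"x": 14, "y": -1, "z": 103, "rx": 0, "ry": 0, "rz": 0, "fingers": 1}

```text
time_s: 5.62
tool_pos: [0.5051, 0.0117, 0.0638]
tool_rot: [180.0, -0.0, 0.1]
force: [0.5, -0.1, -1.2]
grip_width: 0.0237
grasp_force: 25.0
```

Run:
```python
from h import *
o=sensors.get_obs(); print(o['time_s'],o['tool_pos'],o['tool_rot'],o['force'].round(1),o['grip_width'])
c=cam('wrist'); np.save('w4.npy',c,allow_pickle=True)
cr=cv2.resize(c['image'][70:200,215:415],(800,520),interpolation=cv2.INTER_CUBIC); cv2.imwrite('pics/c4.png',cr[:,:,::-1])
```

```text
5.625 [0.50505471 0.01174526 0.06375846] [ 1.79994621e+02 -6.00831039e-03  5.00091902e-02] [ 0.5 -0.1 -1.2] 0.023659680499747014
```

View pics/c4.png

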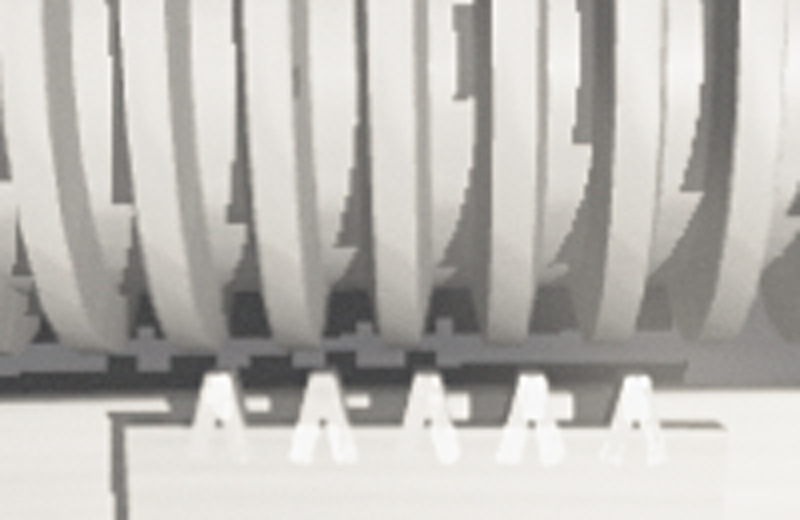

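The teeth are at u_crop≈217…636 and the grooves at ≈250…670, about 3.1 mm to the right. The tips are about 3 mm short of the crest line. I'll shift right and approach gently.

>>> drive_tool:
  moves:
    - {"x": 0, "y": 3.1, "z": 0, "rx": 0, "ry": 0, "rz": 0, "fingers": 1}
    - {"x": 0, "y": 3.1, "z": 0, "rx": 0, "ry": 0, "rz": 0, "fingers": 1}
    - {"x": 1.5, "y": 3.1, "z": 0, "rx": 0, "ry": 0, "rz": 0, "fingers": 1}
    - {"x": 3, "y": 3.1, "z": 0, "rx": 0, "ry": 0, "rz": 0, "fingers": 1}
    - {"x": 4, "y": 3.1, "z": 0, "rx": 0, "ry": 0, "rz": 0, "fingers": 1}
    - {"x": 4, "y": 3.1, "z": 0, "rx": 0, "ry": 0, "rz": 0, "fingers": 1}

```text
time_s: 6.42
tool_pos: [0.5091, 0.0086, 0.0635]
tool_rot: [180.0, -0.0, 0.0]
force: [-1.0, 0.2, -0.7]
grip_width: 0.024
grasp_force: 25.0
```

>>> drive_tool:
  moves:
    - {"x": 1, "y": 0, "z": 0, "rx": 0, "ry": 0, "rz": 0, "fingers": 1}
    - {"x": 1.5, "y": 0, "z": 0, "rx": 0, "ry": 0, "rz": 0, "fingers": 1}
    - {"x": 1.5, "y": 0, "z": 0, "rx": 0, "ry": 0, "rz": 0, "fingers": 1}

```text
time_s: 6.8
tool_pos: [0.5105, 0.0086, 0.0635]
tool_rot: [180.0, 0.0, 0.0]
force: [-0.4, -0.2, -1.7]
grip_width: 0.0237
grasp_force: 25.0
```

>>> drive_tool:
  moves:
    - {"x": 1, "y": 0, "z": 0, "rx": 0, "ry": 0, "rz": 0, "fingers": 1}
    - {"x": 1.5, "y": 0, "z": 0, "rx": 0, "ry": 0, "rz": 0, "fingers": 1}
    - {"x": 1.5, "y": 0, "z": 0, "rx": 0, "ry": 0, "rz": 0, "fingers": 1}

```text
time_s: 7.18
tool_pos: [0.5116, 0.0085, 0.0634]
tool_rot: [180.0, 0.1, 0.0]
force: [-1.6, 1.4, -0.4]
grip_width: 0.0241
grasp_force: 25.0
```

>>> drive_tool:
  moves:
    - {"x": 0.5, "y": 0, "z": 0, "rx": 0, "ry": 0, "rz": 0, "fingers": 1}
    - {"x": 1, "y": 0, "z": 0, "rx": 0, "ry": 0, "rz": 0, "fingers": 1}
    - {"x": 1, "y": 0, "z": 0, "rx": 0, "ry": 0, "rz": 0, "fingers": 1}

```text
time_s: 7.55
tool_pos: [0.5118, 0.0085, 0.0631]
tool_rot: [180.0, 0.2, 0.1]
force: [-4.9, -0.1, 1.3]
grip_width: 0.0234
grasp_force: 25.0
```

>>> drive_tool:
  moves:
    - {"x": 0, "y": 0.5, "z": 0, "rx": 0, "ry": 0, "rz": 0, "fingers": 1}
    - {"x": 0, "y": 0.5, "z": 0, "rx": 0, "ry": 0, "rz": 0, "fingers": 1}
    - {"x": 0, "y": 0.5, "z": 0, "rx": 0, "ry": 0, "rz": 0, "fingers": 1}

```text
time_s: 7.92
tool_pos: [0.5118, 0.0084, 0.0632]
tool_rot: [-180.0, 0.1, 0.1]
force: [-4.5, -0.2, 0.7]
grip_width: 0.0242
grasp_force: 25.0
```

>>> drive_tool:
  moves:
    - {"x": 0, "y": -1, "z": 0, "rx": 0, "ry": 0, "rz": 0, "fingers": 1}
    - {"x": 0, "y": -1, "z": 0, "rx": 0, "ry": 0, "rz": 0, "fingers": 1}
    - {"x": 0, "y": -1, "z": 0, "rx": 0, "ry": 0, "rz": 0, "fingers": 1}

```text
time_s: 8.3
tool_pos: [0.5117, 0.0086, 0.0631]
tool_rot: [180.0, 0.2, 0.0]
force: [-5.7, -1.1, 0.6]
grip_width: 0.0238
grasp_force: 25.0
```

>>> drive_tool:
  moves:
    - {"x": -1, "y": 0, "z": 0, "rx": 0, "ry": 0, "rz": 0, "fingers": 1}
    - {"x": -1, "y": -1, "z": 0, "rx": 0, "ry": 0, "rz": 0, "fingers": 1}
    - {"x": -1, "y": -1, "z": 0, "rx": 0, "ry": 0, "rz": 0, "fingers": 1}
    - {"x": -1, "y": -1, "z": 0, "rx": 0, "ry": 0, "rz": 0, "fingers": 1}

```text
time_s: 8.8
tool_pos: [0.5117, 0.0098, 0.0634]
tool_rot: [180.0, 0.0, 0.0]
force: [-3.3, -1.8, -1.7]
grip_width: 0.0234
grasp_force: 25.0
```

>>> drive_tool:
  moves:
    - {"x": 0, "y": 1, "z": 0, "rx": 0, "ry": 0, "rz": 0, "fingers": 1}
    - {"x": 0, "y": 2, "z": 0, "rx": 0, "ry": 0, "rz": 0, "fingers": 1}
    - {"x": 0, "y": 2.5, "z": 0, "rx": 0, "ry": 0, "rz": 0, "fingers": 1}
    - {"x": 0, "y": 2.5, "z": 0, "rx": 0, "ry": 0, "rz": 0, "fingers": 1}

```text
time_s: 9.3
tool_pos: [0.5119, 0.0084, 0.0635]
tool_rot: [-180.0, 0.0, 0.1]
force: [-3.5, 1.3, -2.1]
grip_width: 0.0237
grasp_force: 25.0
```

>>> drive_tool:
  moves:
    - {"x": 0, "y": -0.7, "z": 0, "rx": 0, "ry": 0, "rz": 0, "fingers": 1}
    - {"x": 0.8, "y": -0.9, "z": 0, "rx": 0, "ry": 0, "rz": 0, "fingers": 1}
    - {"x": 0.8, "y": -0.9, "z": 0, "rx": 0, "ry": 0, "rz": 0, "fingers": 1}
    - {"x": 0.8, "y": -0.9, "z": 0, "rx": 0, "ry": 0, "rz": 0, "fingers": 1}

```text
time_s: 9.8
tool_pos: [0.5119, 0.0084, 0.0634]
tool_rot: [180.0, 0.1, 0.1]
force: [-5.4, 1.7, -0.6]
grip_width: 0.0236
grasp_force: 25.0
```

>>> drive_tool:
  moves:
    - {"x": -0.6, "y": 0, "z": 0.5, "rx": 0, "ry": 0, "rz": 0, "fingers": 1}
    - {"x": -0.6, "y": 0, "z": 1.2, "rx": 0, "ry": 0, "rz": 0, "fingers": 1}
    - {"x": -0.6, "y": 0, "z": 2, "rx": 0, "ry": 0, "rz": 0, "fingers": 1}
    - {"x": -0.6, "y": 0, "z": 2, "rx": 0, "ry": 0, "rz": 0, "fingers": 1}

```text
time_s: 10.3
tool_pos: [0.5118, 0.0083, 0.0618]
tool_rot: [180.0, 0.0, 0.0]
force: [-5.9, 0.6, 1.9]
grip_width: 0.0236
grasp_force: 25.0
```

>>> drive_tool:
  moves:
    - {"x": 0, "y": -0.4, "z": 0.5, "rx": 0, "ry": 0, "rz": 0, "fingers": 1}
    - {"x": 0, "y": -0.4, "z": 1, "rx": 0, "ry": 0, "rz": 0, "fingers": 1}
    - {"x": 0, "y": -0.4, "z": 1, "rx": 0, "ry": 0, "rz": 0, "fingers": 1}

```text
time_s: 10.68
tool_pos: [0.5118, 0.0084, 0.0607]
tool_rot: [179.9, 0.1, 0.0]
force: [-6.1, 1.1, 0.9]
grip_width: 0.0235
grasp_force: 25.0
```

>>> drive_tool:
  moves:
    - {"x": 0, "y": -0.3, "z": 0.5, "rx": 0, "ry": 0, "rz": 0, "fingers": 1}
    - {"x": 0, "y": -0.3, "z": 1, "rx": 0, "ry": 0, "rz": 0, "fingers": 1}
    - {"x": 0, "y": -0.3, "z": 1, "rx": 0, "ry": 0, "rz": 0, "fingers": 1}

```text
time_s: 11.05
tool_pos: [0.5119, 0.0084, 0.0603]
tool_rot: [179.9, 0.1, 0.0]
force: [-7.7, 0.5, 6.0]
grip_width: 0.0234
grasp_force: 25.0
```

>>> drive_tool:
  moves:
    - {"x": -0.8, "y": 0, "z": -0.6, "rx": 0, "ry": 0, "rz": 0, "fingers": 1}
    - {"x": -0.8, "y": 0, "z": -0.6, "rx": 0, "ry": 0, "rz": 0, "fingers": 1}
    - {"x": -0.8, "y": 0, "z": -0.6, "rx": 0, "ry": 0, "rz": 0, "fingers": 0.3}
    - {"x": -0.8, "y": 0, "z": -0.6, "rx": 0, "ry": 0, "rz": 0, "fingers": 0.1}
    - {"x": -0.8, "y": 0, "z": -0.6, "rx": 0, "ry": 0, "rz": 0, "fingers": 0.1}
    - {"x": -0.8, "y": 0, "z": -0.6, "rx": 0, "ry": 0, "rz": 0, "fingers": 0.1}

```text
time_s: 11.8
tool_pos: [0.5118, 0.0092, 0.0603]
tool_rot: [180.0, -0.0, 0.0]
force: [-0.4, 0.5, -0.8]
grip_width: 0.0385
grasp_force: 0.0
```

Released. I'll raise straight up and look.

>>> drive_tool:
  moves:
    - {"x": 0, "y": 0, "z": -10, "rx": 0, "ry": 0, "rz": 0, "fingers": 0.1}
    - {"x": 0, "y": 0, "z": -40, "rx": 0, "ry": 0, "rz": 0, "fingers": 0.1}
    - {"x": -15, "y": 0, "z": -75, "rx": 0, "ry": 0, "rz": 0, "fingers": 0.1}
    - {"x": -30, "y": 0, "z": -100, "rx": 0, "ry": 0, "rz": 0, "fingers": 0.1}
    - {"x": -30, "y": 0, "z": -100, "rx": 0, "ry": 0, "rz": 0, "fingers": 0.1}
    - {"x": -30, "y": 0, "z": -100, "rx": 0, "ry": 0, "rz": 0, "fingers": 0.1}

```text
time_s: 12.55
tool_pos: [0.4815, 0.009, 0.16]
tool_rot: [180.0, -0.0, 0.0]
force: [-0.6, 0.5, -1.0]
grip_width: 0.0392
grasp_force: 0.0
```

Run:
```python
from h import *
o=sensors.get_obs(); print(o['time_s'],o['tool_pos'],o['force'].round(1))
c=cam('wrist'); np.save('w5.npy',c,allow_pickle=True)
x=(-30+0)
cr=cv2.resize(c['image'][50:290,200:440],(580,580),interpolation=cv2.INTER_CUBIC); cv2.imwrite('pics/c5.png',cr[:,:,::-1])
```

```text
12.55 [0.48146212 0.00904305 0.15996723] [-0.6  0.5 -1. ]
```

View pics/c5.png

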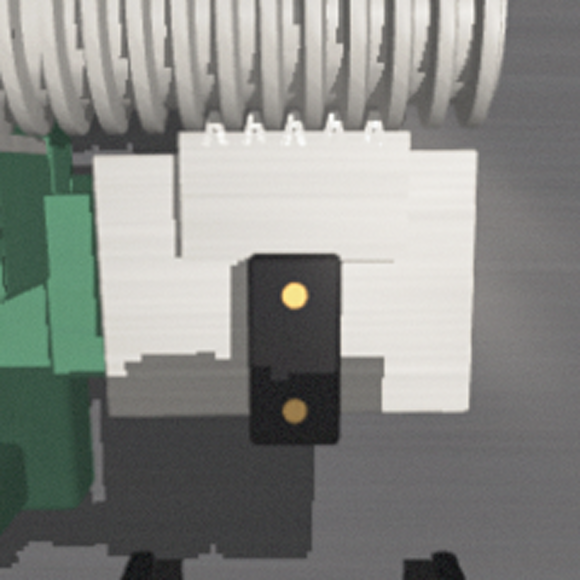

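The comb sits with all five teeth in grooves and flat on the plate: teeth at crop row ≈122, steel front edge at ≈132, handle at (295,350). I'll check depth and squareness numerically.

Run:
```python
from h import *
c=np.load('w5.npy',allow_pickle=True).item()
g=cv2.GaussianBlur(cv2.cvtColor(c['image'],cv2.COLOR_RGB2GRAY),(3,3),0).astype(float)
k=240/580; P=lambda u,v,z:(onz(c,u,v,z)*1000).round(1)[:2]
def edge(col,lo,hi,sign):
    d=sign*np.diff(g[lo:hi,col]); i=int(np.argmax(d)); 
    o=0 if i in(0,len(d)-1) else .5*(d[i-1]-d[i+1])/(d[i-1]-2*d[i]+d[i+1]); return lo+.5+i+o
def fit(cols,lo,hi,sign,z):
    p=np.array([P(u,edge(u,lo,hi,sign),z) for u in cols]); a=np.polyfit(p[:,1],p[:,0],1); print(np.degrees(-np.arctan(a[0])).round(2),p[:,0].round(1)); return a
C=lambda q:int(round(200+q*k))
print('comb front'); a=fit([C(q) for q in (185,192,385,395,404)],98,112,1,.056)
print('plate back'); fit([C(q) for q in (105,115,125,135,145,155,165,420,430,440,450,460,468)],107,120,1,.05)
print('crest bottoms')
for q in (20,68,112,155,440,482):
    w=range(C(q)-3,C(q)+4); r=max(edge(u,90,112,-1) for u in w); print(q,r,P(C(q),r,.054))
m=(c['image'].max(2)<75).astype(np.uint8); kk=np.zeros_like(m); kk[150:240,298:345]=1
ct=max(cv2.findContours(m*kk,cv2.RETR_EXTERNAL,cv2.CHAIN_APPROX_NONE)[0],key=cv2.contourArea)
print('handle',cv2.minAreaRect(np.array([P(*q[0],.064) for q in ct],np.float32)))
for q in ((294,295),(294,411)): print('rivet',P(200+q[0]*k,50+q[1]*k,.064))
```

```text
comb front
0.3 [566.2 566.2 566.5 566.4 566.5]
plate back
0.79 [560.9 560.9 560.9 560.9 560.9 560.9 560.9 562.  561.9 562.  562.  562.1
 562.1]
crest bottoms
20 103.3 [567.1  77.7]
68 105.0 [566.   65.5]
112 104.54545454545455 [566.2  54.4]
155 104.18181818181819 [566.3  43.4]
440 100.25 [568.6 -28.6]
482 100.0 [568.9 -38.9]
handle ((509.95001220703125, 9.899999618530273), (26.799999237060547, 52.9000244140625), 90.0)
rivet [526.1   8.2]
rivet [496.    8.2]
```

The steel front edge lies within about 0.1 mm of the fully seated position and about 0.5° from square. It's flat on the plate and the robot is clear, so I'm handing in.

```bash
python3 -c "
from h import *
print(workorder.sign_off())"
```

```text
the job is handed in; nothing more can be done
None
```

The 10 mm comb (the leftmost of the three on the board) is pressed home in the clamped rod's thread, about 0.5° off square, and lies flat on the rest plate about 3 mm from its middle; I picked it from the images and it seated on the first try at about 8 N at most, so I did not try the other two against the rod and they were never moved from the board; job handed in.

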